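# Clamp a switch box in the spot-welding fixture

## Robot

A 6-joint arm with a two-finger parallel gripper is mounted at the origin on the work surface. World frame = base frame: x ahead of the robot, y to its left, z up, the work surface at z = 0. Lengths are in m, angles in rad, forces in N, time in s.
With the tool pointing down it reaches from about 0.375 to 0.975 m from the base axis. Payload 3.8 kg.
Tool frame: the origin (TCP) lies on the centre line of the jaws, within the pads' length; the fingertips stand 25 mm ahead of it and the grasp point (between the pads) lies 6 mm ahead of it; z points along the fingers, y is the direction in which the jaws open and shut (so a half turn about z gives the same grasp; the last joint's range is limited). The gripper opens to 85 mm and grips with 20 to 120 N. Pads are 22 mm wide; open, the fingers measure 114 mm over their backs; the gripper's body (76 mm by 85 mm) begins 54 mm behind the grasp point. The pads swing forward as they close: fully open they stand 13 mm farther back than shut.
Start: joints at [-0.037, 0.264, 1.604, -0, 1.274, -0.037], TCP at [0.675, -0, 0.256] pointing down, gripper open.
Joint ranges: [-2.63, 2.63], [-0.94, 2.18], [0.31, 2.57], [-1.31, 4.45], [0, 2.66], [-2.55, 2.55]. Speed limits (rad/s): [2.57, 2.57, 3.14, 3.14, 3.14, 3.14].

## Interface

Orientations are given as a 3x3 rotation matrix whose columns are the frame's x, y, z axes.
In Python, from rig import bot, vision gives the robot as it stands.
- The arm moves only by the shell command python3 -m handwheel 'ROWS' [FORCE]. ROWS is a JSON object of lists of equal length, an entry for each row: "claw": the gripper command: -1 is shut, 1 is fully open, values between are in proportion; "travel": the shift along the tool's x, y, z in cm, a list of three; "delta_rot": the turn, a rotation vector about the tool's x, y, z in rad, a list of three. A call has 1 to 12 rows; each row is the pose to reach, as a shift and turn from the pose commanded when the call began, along the tool's axes at that moment; what a row does not reach only later rows make up. A row lasts 1/12 s, in which the tool goes at most 41.7 mm and 7.16 degrees, less where a joint would pass 70% of its speed; a pose out of reach is approached as far as the arm can. A call with a gripper value outside its range is refused whole. The fingers move at their own pace and stop on an object; FORCE is the grip in N (left out, the last holds). Time passes only in rows, so rows that repeat a pose let the fingers close. It gives the time, the measured TCP pose, the force and the opening at its end, in the units of the state.
- bot.read_state(): the state, without advancing time (a new reading comes with each control period).
- vision.grab_frame(name): name is "scene" or "side" or "wrist"; returns the picture (420x560x3 uint8, red, green, blue); there is no depth.
- vision.get_calibration(name): a dict with "intrinsics" (3x3 intrinsics, pixels), "extrinsics" (4x4, takes a point from camera to world coordinates). Camera axes: x right, y down, z forward; pixel columns grow to the right and rows downward; lengths in m; the calibration is good to about 2 mm. The wrist camera is an equidistant fisheye: a pixel r from the principal point sees the ray r / f radians off the axis. A picture is of the moment at which its call begins: read the wrist's pose just before it. get_calibration takes no time and is no camera call; for the wrist camera it gives the pose at the moment of the call.
- bot.hand_in(): hands the job in, once; it reports no verdict.
Trained networks look in the newest picture that a camera, given by its name, has taken for a name from the list of things; names that differ only in an ending like _2 or _b are one class to them, and where a whole thing is asked for, a point or a joint stands for the part that bears it (a point fixed in the world has none). Each returns a list of dicts, best first, with "p" (0 to 1); they miss things now and then, are a little off and sometimes report something else, mostly with a low value. They report only what shows in the picture. A call takes as long as a camera call. They do not tell look-alikes from the thing itself.
- vision.trace(camera, name): "region" (420x560 bool, what is visible of it) and "point" ([row, column] in pixels, amid what is visible of it).
The state is a dict: "time": time; "qpos": joint angles; "joint_vel": joint speeds; "joint_torque": joint torques, N m; "tcp_pos": TCP position; "tcp_rot": TCP orientation; "force": force on the tool from outside, world axes, zero at the start; "ft_torque": the same for the moment, N m; "finger_gap": finger opening in m.
Only numpy, scipy, OpenCV 4.12 (cv2) and the standard library are available. Lean on these libraries where they do the work, as an engineer would, in place of code of your own. Each camera call takes 0.05 s, during which the arm holds its last target. There are 200 camera calls.

## Task

Push the pressed-steel box lying in the welding fixture's track gently along until it sits fully home against the end stop. Then push the fixture's sprung swing arm, by the round cap near its free end, past its dead point so that it snaps over onto the box, and bed it by pressing the cap towards the box for a second with about 12 N. Never push the arm with more than 20 N or the box with more than 25 N, leave the box clamped there and do not disturb the other things on the table.

Things in the scene. Friction and masses are not known exactly. Their poses are not given: they have to be found in the camera images.
- fixture: Welding fixture bolted to the table: dark steel plate, 12 mm thick, x -137 to +100 mm, y -48 to +126 mm. Origin on the table under the middle of the track; x runs along the track to the end stop, y towards the swing arm, z up. The box slides on the plate between a fence (inner face y -22 mm, top z 42 mm) and a low guide (inner face y +26 mm, top z 20 mm, x -90 to -15 mm).
- end_stop (a point): Middle of the foot of the end stop's face, at x +60 mm in the fixture's frame, on the plate (z 12 mm); the stop is a block 44 mm wide and 26 mm high. The track is open at its other end, behind the box.
- box_centre (a point): Centre (half-way up) of the task's box: an open-topped pressed-steel switch box, 80 mm along the track, 44 mm wide, 34 mm high, 3 mm walls, about 0.2 kg. Fully home, its centre is at x +20 mm in the fixture's frame (front wall on the end stop); clamped, it is also pressed against the fence, at y 0. Its axes lie as the fixture's.
- steel_box: The same box, with its origin at the centre of its underside.
- swing_arm: The fixture's sprung swing arm: level steel bar 14 x 14 mm, mid-height 36 mm above the table, on an upright pivot at x -70, y +60 mm of the fixture (pivot top z 59 mm). Origin on the pivot axis at mid-height; x along the bar to its free end at 98 mm; y outwards, away from the box. Open, its x axis is +1.0 rad (counter-clockwise from above) from the fixture's; clamped, parallel to it.
- over_centre (a point): Point on the bar's centre line 90 mm from the pivot, where nose and cap sit. A spring strut behind the pivot holds the arm open with about 8 N here, falling to nothing at the dead point, 0.6 rad from open; beyond, it throws the arm onto the box and holds it with 5 to 8 N. Pushed nearer the pivot it takes more force. Once on the box it hardly gives: the force on the cap climbs fast.
- nose (a point): Tip of the arm's rubber nose, which points inwards and touches the box: at x 90, y -38 mm in the arm's frame. Opposite it, at x 90 mm, a round steel push cap 18 mm across stands outwards on a threaded stud. The cap's flat outer face is set anywhere from y +18 to +42 mm in the arm's frame; it differs each time and is not measured: feel for it.
Not all that is in view belongs to the job. Leave any purple or yellow look-alike of the steel_box alone.

How it is judged:
By the outcome, as a careful person would: the job done as asked, in the order asked, and still so for the second after the job is handed in, with the robot touching nothing.
It also fails if it takes over 70 s, if anything falls off the work surface, if the arm or the gripper's body presses on something with over 40 N, if the wrist force passes 120 N, or if a joint passes its speed limit or range.

## Working session

There is one attempt and no reset: what is moved stays moved. The work goes in short steps, Python scripts to look and compute and a shell command to move; the robot and the scene stay as the last step left them, time stands still between calls to the robot, and variables do not carry over. Pictures are saved under pics/ and viewed, about 8 in all and at most 12, crops included, and the job is handed in when it is done.

```bash
mkdir -p pics; ls; python3 - <<'E'
from rig import bot, vision
import cv2, numpy as np
s=bot.read_state(); print({k:np.round(v,3).tolist() for k,v in s.items()})
ims=[]
for c in ["scene","side"]:
    im=vision.grab_frame(c); ims.append(im)
    cv2.imwrite(f"pics/{c}0.png",cv2.resize(im[:,:,::-1],(800,600),interpolation=cv2.INTER_CUBIC))
    k=vision.get_calibration(c); print(c,np.round(k["intrinsics"],1).tolist(),np.round(k["extrinsics"],3).tolist())
    for n in ["fixture","steel_box","swing_arm","end_stop","box_centre","over_centre","nose"]:
        print(c,n,[(round(float(d["p"]),2),np.round(d["point"]).tolist(),int(d["region"].sum())) for d in vision.trace(c,n)])
E
```

```text
pics
{'time': 0.0, 'qpos': [-0.037, 0.265, 1.605, -0.0, 1.274, -0.037], 'joint_vel': [-0.0, 0.0, 0.001, 0.0, 0.001, 0.002], 'joint_torque': [0.001, -51.512, -36.731, -0.0, 0.013, 0.0], 'tcp_pos': [0.674, 0.0, 0.255], 'tcp_rot': [[0.0, 1.0, -0.002], [1.0, -0.0, 0.0], [0.0, -0.002, -1.0]], 'force': [-0.403, -0.361, 0.495], 'ft_torque': [-0.017, -0.019, 0.017], 'finger_gap': 0.086}
scene [[469.7, 0.0, 284.8], [0.0, 469.7, 209.8], [0.0, 0.0, 1.0]] [[0.79, 0.423, -0.444, 0.937], [0.613, -0.562, 0.555, -0.658], [-0.015, -0.711, -0.703, 0.712], [0.0, 0.0, 0.0, 1.0]]
scene fixture [(0.59, [234.0, 308.0], 6011)]
scene steel_box [(0.87, [231.0, 196.0], 1199), (0.72, [186.0, 224.0], 917), (0.71, [223.0, 284.0], 855), (0.71, [330.0, 256.0], 1738), (0.18, [237.0, 305.0], 5771)]
scene swing_arm [(0.95, [194.0, 308.0], 623)]
scene end_stop [(0.96, [236.0, 305.0], 5804)]
scene box_centre [(0.84, [228.0, 287.0], 868), (0.65, [329.0, 255.0], 1661), (0.62, [186.0, 225.0], 947)]
scene over_centre [(0.92, [193.0, 308.0], 622)]
scene nose [(0.75, [197.0, 302.0], 623)]
side [[458.7, 0.0, 277.5], [0.0, 458.7, 204.4], [0.0, 0.0, 1.0]] [[0.931, -0.285, 0.229, 0.295], [-0.366, -0.725, 0.584, -0.689], [-0.0, -0.627, -0.779, 0.821], [0.0, 0.0, 0.0, 1.0]]
side fixture [(0.8, [213.0, 286.0], 5245)]
side steel_box [(0.6, [297.0, 378.0], 1159), (0.56, [293.0, 249.0], 1041), (0.56, [244.0, 200.0], 855), (0.54, [182.0, 268.0], 491)]
side swing_arm [(0.64, [185.0, 267.0], 471)]
side end_stop [(0.95, [213.0, 285.0], 5132)]
side box_centre [(0.96, [243.0, 202.0], 866), (0.94, [297.0, 246.0], 1077), (0.73, [188.0, 267.0], 402), (0.67, [222.0, 290.0], 730), (0.65, [293.0, 379.0], 1185)]
side over_centre [(0.67, [190.0, 270.0], 447)]
side nose []
```

View pics/scene0.png

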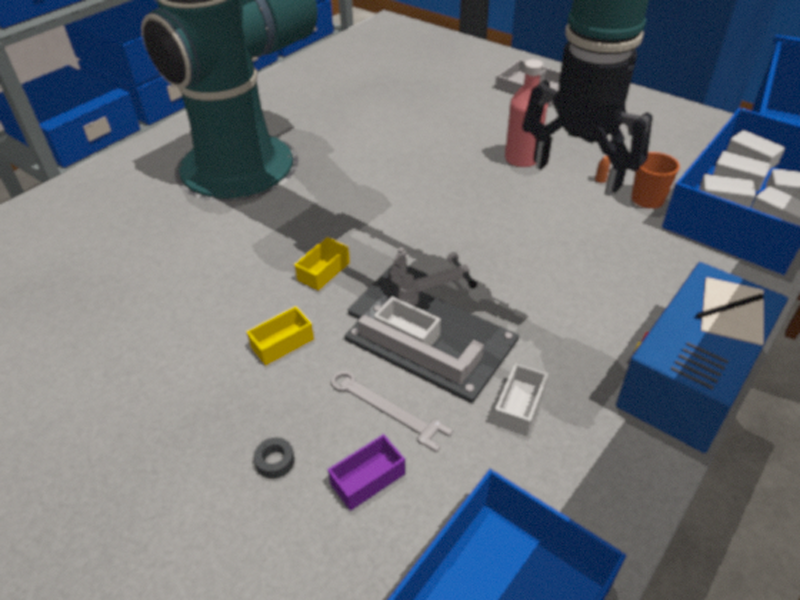

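View pics/side0.png

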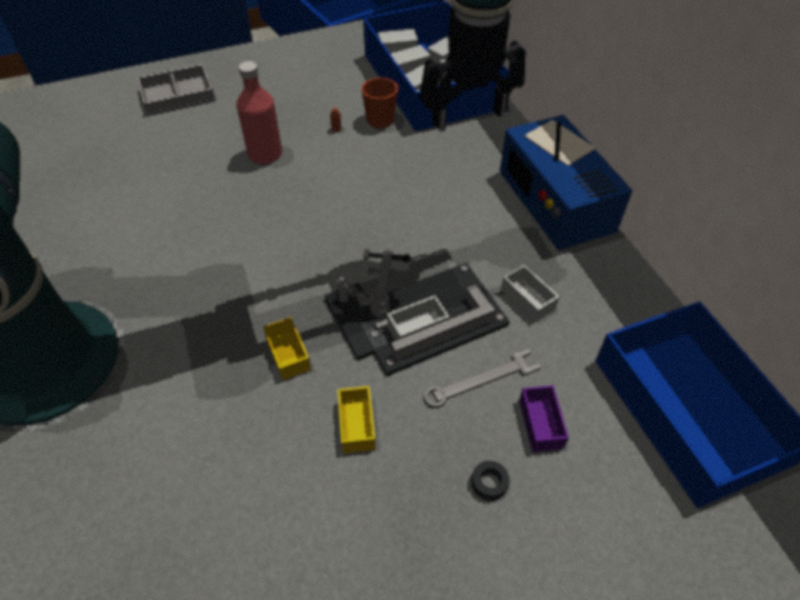

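Scene (800×600): grey box in the fixture at (410,320), end stop at (470,360), swing arm at (435,280). It could be confused with the loose grey box at (522,398), the yellow boxes at (322,263) and (280,335), the purple one at (367,470) and the grey tray at (527,75). I choose the grey box inside the fixture at (410,320), which is at (417,317) in the side view. Next I get a rough pose by ray casting.

```bash
cat > h.py <<'E'
from rig import bot, vision
import cv2, numpy as np
def ray(c,u,v,z,cal=None):   # native pixels col,row -> world at height z
    k=cal or vision.get_calibration(c); K=k["intrinsics"];T=np.array(k["extrinsics"])
    x,y=(u-K[0][2])/K[0][0],(v-K[1][2])/K[1][1]
    if c=="wrist":
        r=np.hypot(x,y)+1e-12; d=np.array([x/r*np.sin(r),y/r*np.sin(r),np.cos(r)])
    else: d=np.array([x,y,1])
    d=T[:3,:3]@d; return T[:3,3]+d*(z-T[2,3])/d[2]
def proj(c,P,cal=None):
    k=cal or vision.get_calibration(c); K=k["intrinsics"];T=np.array(k["extrinsics"])
    p=(np.asarray(P,float)-T[:3,3])@T[:3,:3]
    if c=="wrist":
        n=np.hypot(p[:,0],p[:,1])+1e-12; th=np.arctan2(n,p[:,2]); x,y=p[:,0]/n*th,p[:,1]/n*th
    else: x,y=p[:,0]/p[:,2],p[:,1]/p[:,2]
    return np.c_[x*K[0][0]+K[0][2],y*K[1][1]+K[1][2]]
E
python3 - <<'E'
from h import *
s=.7
for c,l in [("scene",[(473,397),(347,338),(517,335)]),("side",[(508,322),(388,369),(465,265)])]:
    for u,v in l: print(c,u,v,np.round(ray(c,u*s,v*s,.012),3))
k=vision.get_calibration("wrist");print(np.round(k["intrinsics"],1).tolist(),np.round(k["extrinsics"],3).tolist())
im=vision.grab_frame("scene")[180:300,220:400];cv2.imwrite("pics/s1.png",cv2.resize(im[:,:,::-1],(800,533),interpolation=cv2.INTER_CUBIC))
E
```

```text
scene 473 397 [ 0.673 -0.195  0.012]
scene 347 338 [ 0.475 -0.216  0.012]
scene 517 335 [ 0.662 -0.068  0.012]
side 508 322 [ 0.67  -0.2    0.012]
side 388 369 [ 0.469 -0.211  0.012]
side 465 265 [ 0.658 -0.071  0.012]
[[325.2, 0.0, 283.0], [0.0, 325.2, 210.1], [0.0, 0.0, 1.0]] [[1.0, 0.001, 0.0, 0.675], [0.001, -0.964, -0.266, 0.066], [-0.0, 0.266, -0.964, 0.373], [0.0, 0.0, 0.0, 1.0]]
```

View pics/s1.png

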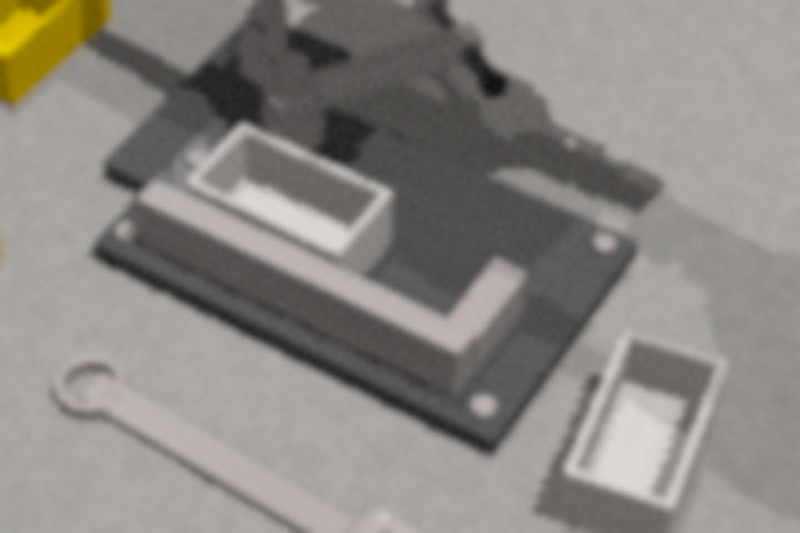

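The crop confirms it: the grey box sits between the fence and the arm, rear end at about (190,175), with the stop at (490,290). The fixture's origin is near (0.568,-0.157) and its yaw is about +0.08. I go above it with the gripper shut for a close look.

```bash
python3 -m handwheel '{"claw":[-1,-1,-1,-1,-1,-1,-1,-1],"travel":[[-3,-3.5,1],[-6,-7,2],[-8,-10,3],[-10,-13,3],[-10,-13,3],[-10,-13,3],[-10,-13,3],[-10,-13,3]],"delta_rot":[[0,0,-0.08],[0,0,-0.08],[0,0,-0.08],[0,0,-0.08],[0,0,-0.08],[0,0,-0.08],[0,0,-0.08],[0,0,-0.08]]}' && python3 - <<'E'
from h import *
import json
cal=vision.get_calibration("wrist");im=vision.grab_frame("wrist")
json.dump({k:np.asarray(v).tolist() for k,v in cal.items()},open("w1.json","w"));cv2.imwrite("w1_raw.png",im[:,:,::-1])
cv2.imwrite("pics/w1.png",cv2.resize(im[:,:,::-1],(800,600),interpolation=cv2.INTER_CUBIC))
for n in ["fixture","steel_box","swing_arm"]:
    print(n,[(round(float(d["p"]),2),np.round(d["point"]).tolist(),int(d["region"].sum())) for d in vision.trace("wrist",n)])
E
```

```text
time: 1.52
tcp_pos: [0.5464, -0.0998, 0.2272]
tcp_rot: [[-0.08, 0.997, 0.002], [0.997, 0.08, -0.0], [-0.0, 0.002, -1.0]]
force: [0.2, 0.2, 0.1]
finger_gap: -0.0002
fixture [(0.73, [198.0, 280.0], 23591)]
steel_box [(0.97, [191.0, 103.0], 3386), (0.68, [295.0, 154.0], 1108), (0.58, [240.0, 258.0], 2943)]
swing_arm [(0.2, [196.0, 280.0], 23581)]
```

View pics/w1.png

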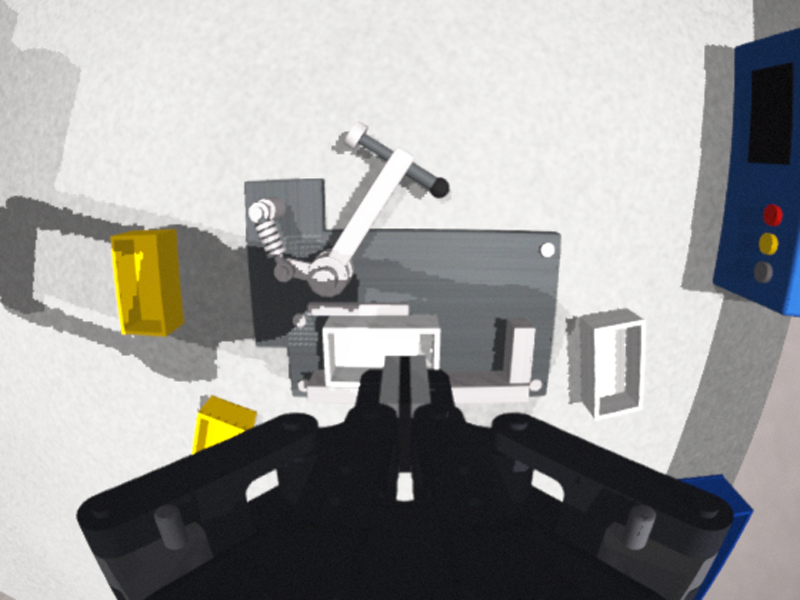

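The wrist view shows the pivot at (326,278), the bar's free end at (402,155), the cap at (356,135), the nose at (440,187), box top corners at (326,328) and (440,328), the stop at (520,350), and plate corners at (245,182) and (548,395). I fit the pose from these.

```bash
python3 - <<'E'
from h import *
import json
from scipy.optimize import least_squares
cal=json.load(open("w1.json")); s=.7
F=np.array([[-70,60,59],[-137,126,12],[100,-48,12]])/1e3
px=np.array([[326,278],[245,182],[548,395]])*s
def W(p,P): c,n=np.cos(p[2]),np.sin(p[2]); P=np.atleast_2d(P); return np.c_[p[0]+c*P[:,0]-n*P[:,1],p[1]+n*P[:,0]+c*P[:,1],P[:,2]]
sc=[("scene",473,397),("side",508,322)]
def f(p):
    r=(proj("wrist",W(p,F),cal)-px).ravel()
    for c,u,v in sc: r=np.r_[r,proj(c,W(p,F[2]))[0]-np.array([u,v])*s]
    return r
o=least_squares(f,[.568,-.157,.08]);p=o.x;print("pose",np.round(p,4),"res",np.round(o.fun,1))
c,n=np.cos(p[2]),np.sin(p[2])
def fx(u,v,z): q=ray("wrist",u*s,v*s,z,cal)-[p[0],p[1],0]; return np.round([c*q[0]+n*q[1],-n*q[0]+c*q[1]],4)*1e3
for nm,u,v,z in [("box TL",326,328,.046),("box TR",440,328,.046),("box BL",326,390,.046),("guide end R in",408,314,.02),("guide L",312,316,.02),("stop face top hi",510,321,.038),("bar end mid",402,155,.043),("cap face",355,135,.036),("cap top centre",358,132,.045),("nose",440,187,.036),("screwTR",548,249,.012)]: print(nm,fx(u,v,z))
im=cv2.imread("w1_raw.png");im=cv2.resize(im,(1600,1200),interpolation=cv2.INTER_CUBIC)
def poly(P):
    q=proj("wrist",W(p,np.array(P)/1e3),cal)/s*2; cv2.polylines(im,[q.astype(int)],True,(0,0,255),1)
poly([[-90,26,20],[-15,26,20],[-15,34,20],[-90,34,20]])
poly([[60,-22,38],[60,22,38],[72,22,38],[72,-22,38]])
a=1.0;ca,sa=np.cos(a),np.sin(a)
A=lambda x,y,z:[-70+ca*x-sa*y,60+sa*x+ca*y,z]
poly([A(0,-7,43),A(98,-7,43),A(98,7,43),A(0,7,43)])
poly([A(81,18,36),A(99,18,36),A(99,42,36),A(81,42,36)])
poly([[-137,126,12],[-75,126,12],[-75,80,12],[100,80,12],[100,-48,12]])
cv2.imwrite("pics/w1o.png",im[180:780,440:1240])
np.save("pose.npy",p)
E
```

```text
pose [ 0.5712 -0.1573  0.0813] res [-0.9  1.4 -0.6 -1.9  0.4  0.2  0.2  1.1  1.4 -1.5]
box TL [-73.   23.4]
box TR [ 4.9 23.5]
box BL [-75.8 -23.9]
guide end R in [-16.6  25.5]
guide L [-87.7  23.8]
stop face top hi [55.2 25.6]
bar end mid [-20.9 138.4]
cap face [-51.6 152.5]
cap top centre [-48.8 153.6]
nose [  4.1 117.6]
screwTR [87.9 73.3]
```

View pics/w1o.png

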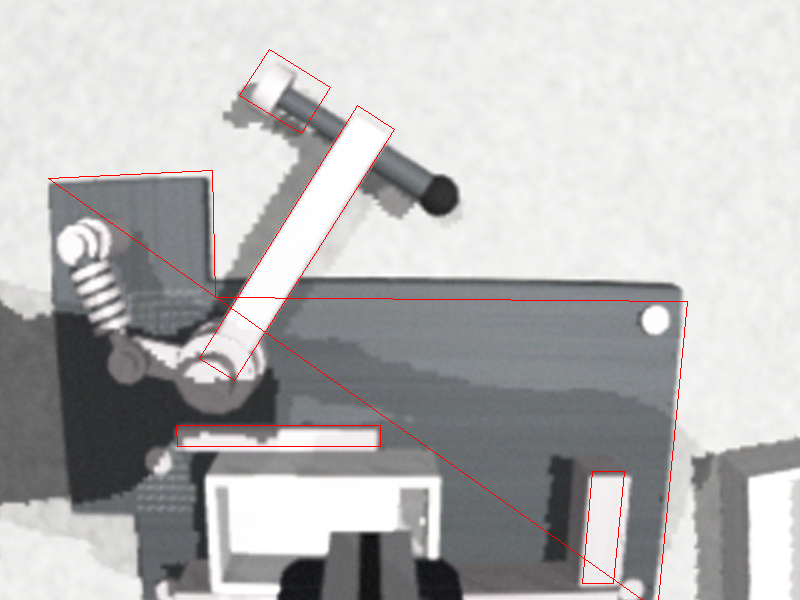

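The overlay fits within about 2 mm. The box is at x ≈ -35 in the fixture, so it has about 55 mm to go, and the cap face looks to be at about 40 mm. I go behind the box and descend.

```bash
python3 -m handwheel '{"claw":[-1,-1,-1,-1,-1,-1,-1,-1,-1,-1],"travel":[[-2,-3.1,2],[-4,-6.2,4],[-6,-9.2,6],[-6,-9.2,9],[-6,-9.2,12],[-6,-9.2,14],[-6,-9.2,16],[-6,-9.2,17.2],[-6,-9.2,17.2],[-6,-9.2,17.2]],"delta_rot":[[0,0,0],[0,0,0],[0,0,0],[0,0,0],[0,0,0],[0,0,0],[0,0,0],[0,0,0],[0,0,0],[0,0,0]]}' && python3 - <<'E'
from h import *
im=vision.grab_frame("side")[150:270,190:370];cv2.imwrite("pics/s2.png",cv2.resize(im[:,:,::-1],(800,533),interpolation=cv2.INTER_CUBIC))
E
```

```text
time: 2.55
tcp_pos: [0.458, -0.1667, 0.0537]
tcp_rot: [[-0.081, 0.997, -0.002], [0.997, 0.081, 0.001], [0.001, -0.002, -1.0]]
force: [-0.2, 0.1, 0.1]
finger_gap: -0.0004
```

View pics/s2.png

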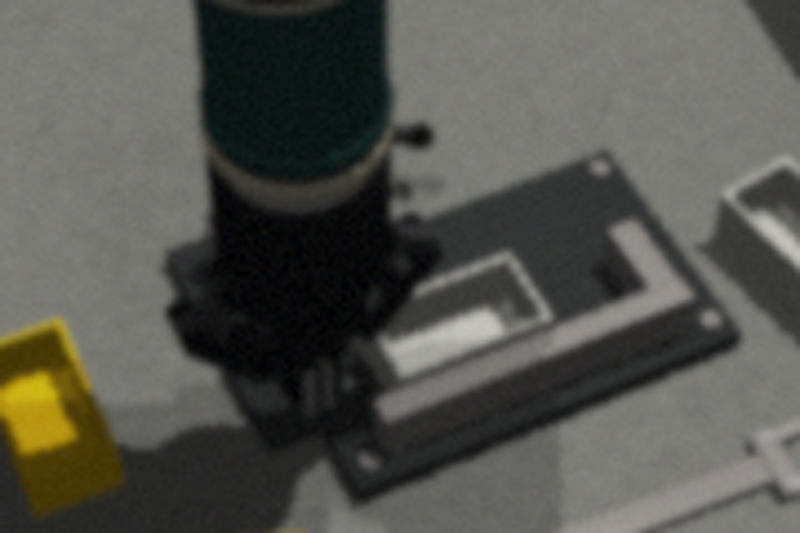

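The shut fingers are behind the box in the track at (320,390), clear of everything. I advance gently.

```bash
python3 -m handwheel '{"claw":[-1,-1,-1,-1,-1,-1,-1,-1,-1,-1,-1,-1],"travel":[[0,0.6,0],[0,1.1,0],[0,1.4,0],[0,1.6,0],[0,1.8,0],[0,2.0,0],[0,2.2,0],[0,2.4,0],[0,2.6,0],[0,2.8,0],[0,3.0,0],[0,3.2,0]],"delta_rot":[[0,0,0],[0,0,0],[0,0,0],[0,0,0],[0,0,0],[0,0,0],[0,0,0],[0,0,0],[0,0,0],[0,0,0],[0,0,0],[0,0,0]]}'
```

```text
time: 3.6
tcp_pos: [0.4899, -0.1645, 0.0542]
tcp_rot: [[-0.08, 0.997, -0.0], [0.997, 0.08, 0.0], [0.0, -0.0, -1.0]]
force: [-1.6, -0.3, 1.0]
finger_gap: -0.0002
```

```bash
python3 -m handwheel '{"claw":[-1,-1,-1,-1,-1,-1,-1,-1,-1,-1,-1,-1],"travel":[[0,0.3,0],[0,0.6,0],[0,0.9,0],[0,1.2,0],[0,1.5,0],[0,1.8,0],[0,2.1,0],[0,2.4,0],[0,2.7,0],[0,3.0,0],[0,3.2,0],[0,3.4,0]],"delta_rot":[[0,0,0],[0,0,0],[0,0,0],[0,0,0],[0,0,0],[0,0,0],[0,0,0],[0,0,0],[0,0,0],[0,0,0],[0,0,0],[0,0,0]]}'
python3 - <<'E'
from h import *
im=vision.grab_frame("scene")[180:300,220:400];cv2.imwrite("pics/s3.png",cv2.resize(im[:,:,::-1],(800,533),interpolation=cv2.INTER_CUBIC))
E
```

```text
time: 4.6
tcp_pos: [0.5241, -0.1619, 0.0543]
tcp_rot: [[-0.08, 0.997, -0.0], [0.997, 0.08, -0.0], [-0.0, -0.0, -1.0]]
force: [-1.6, -0.2, -0.3]
finger_gap: 0.0001
```

View pics/s3.png

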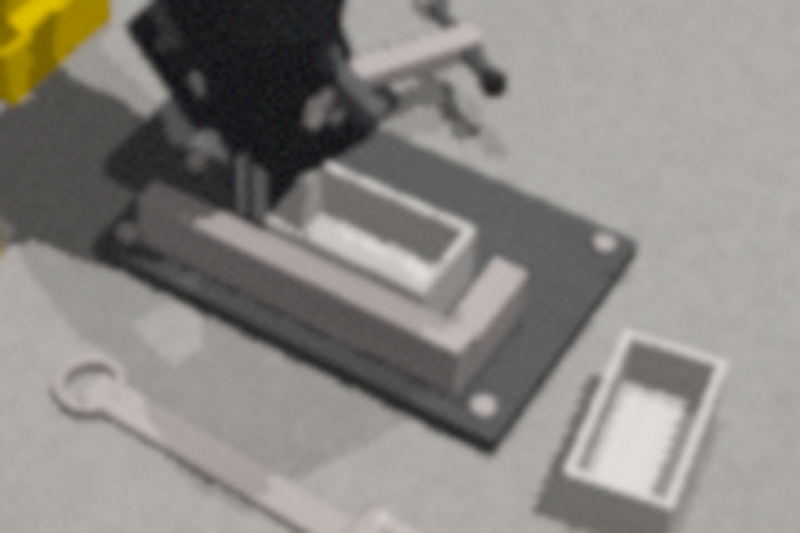

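The box's front is now about 10 mm short of the stop and straight in the track. I creep on.

```bash
python3 -m handwheel '{"claw":[-1,-1,-1,-1,-1,-1],"travel":[[0,0.15,0],[0,0.3,0],[0,0.45,0],[0,0.6,0],[0,0.7,0],[0,0.8,0]],"delta_rot":[[0,0,0],[0,0,0],[0,0,0],[0,0,0],[0,0,0],[0,0,0]]}'
python3 -m handwheel '{"claw":[-1,-1,-1],"travel":[[0,0.07,0],[0,0.14,0],[0,0.2,0]],"delta_rot":[[0,0,0],[0,0,0],[0,0,0]]}'
```

```text
time: 5.15
tcp_pos: [0.5319, -0.1613, 0.0543]
tcp_rot: [[-0.08, 0.997, -0.0], [0.997, 0.08, 0.0], [0.0, -0.0, -1.0]]
force: [-1.3, -0.3, 1.3]
finger_gap: 0.0001
time: 5.4
tcp_pos: [0.5339, -0.1611, 0.0543]
tcp_rot: [[-0.08, 0.997, -0.0], [0.997, 0.08, -0.0], [-0.0, -0.0, -1.0]]
force: [-2.0, 0.2, 0.9]
finger_gap: 0.0
```

```bash
python3 -m handwheel '{"claw":[-1,-1],"travel":[[0,0.05,0],[0,0.1,0]],"delta_rot":[[0,0,0],[0,0,0]]}'
python3 -m handwheel '{"claw":[-1,-1],"travel":[[0,0.05,0],[0,0.1,0]],"delta_rot":[[0,0,0],[0,0,0]]}'
```

```text
time: 5.57
tcp_pos: [0.5349, -0.161, 0.0543]
tcp_rot: [[-0.08, 0.997, -0.0], [0.997, 0.08, 0.0], [0.0, -0.0, -1.0]]
force: [-2.0, -0.1, 1.1]
finger_gap: 0.0001
time: 5.73
tcp_pos: [0.5357, -0.1609, 0.0543]
tcp_rot: [[-0.08, 0.997, -0.0], [0.997, 0.08, 0.0], [0.0, -0.0, -1.0]]
force: [-2.8, -0.1, 2.5]
finger_gap: -0.0001
```

```bash
python3 -m handwheel '{"claw":[-1,-1],"travel":[[0,0.05,0],[0,0.1,0]],"delta_rot":[[0,0,0],[0,0,0]]}'
```

```text
time: 5.9
tcp_pos: [0.5359, -0.1609, 0.0542]
tcp_rot: [[-0.08, 0.997, -0.002], [0.997, 0.08, 0.0], [0.0, -0.002, -1.0]]
force: [-6.1, -0.9, 6.3]
finger_gap: 0.0002
```

The box is on the stop: the motion has stalled and the force rises to 6 N. I back off and look.

```bash
python3 -m handwheel '{"claw":[-1,-1],"travel":[[0,0.03,0],[0,0.03,0]],"delta_rot":[[0,0,0],[0,0,0]]}'
python3 -m handwheel '{"claw":[-1,-1,-1,-1,-1,-1,-1,-1,-1,-1],"travel":[[0,-1,0],[0,-2.5,0],[0,-2.5,-3],[0,-2.5,-6],[0,-2.5,-10],[0,-2.5,-13],[0,-2.5,-16],[0,-2.5,-17],[0,-2.5,-17],[0,-2.5,-17]],"delta_rot":[[0,0,0],[0,0,0],[0,0,0],[0,0,0],[0,0,0],[0,0,0],[0,0,0],[0,0,0],[0,0,0],[0,0,0]]}'
cat > look.py <<'E'
from h import *
import json,sys
cal=vision.get_calibration("wrist");im=vision.grab_frame("wrist")
json.dump({k:np.asarray(v).tolist() for k,v in cal.items()},open("w2.json","w"))
p=np.load("pose.npy")
def W(P): c,n=np.cos(p[2]),np.sin(p[2]); P=np.atleast_2d(P); return np.c_[p[0]+c*P[:,0]-n*P[:,1],p[1]+n*P[:,0]+c*P[:,1],P[:,2]]
big=cv2.resize(im[:,:,::-1],(1600,1200),interpolation=cv2.INTER_CUBIC); s=1600/560
a=float(sys.argv[2]);ca,sa=np.cos(a),np.sin(a)
A=lambda x,y,z:[-70+ca*x-sa*y,60+sa*x+ca*y,z]
def poly(P): cv2.polylines(big,[(proj("wrist",W(np.array(P)/1e3),cal)*s).astype(int)],True,(0,0,255),1)
poly([A(0,-7,43),A(98,-7,43),A(98,7,43),A(0,7,43)]); poly([A(81,18,36),A(99,18,36),A(99,42,36),A(81,42,36)])
poly([[60,-22,38],[60,22,38],[72,22,38],[72,-22,38]]); poly([[-20,-22,46],[60,-22,46],[60,22,46],[-20,22,46]])
u,v=(proj("wrist",W(np.array([0,40,30])/1e3),cal)*s).astype(int)[0]
y0=int(np.clip(v-300,0,600));x0=int(np.clip(u-400,0,800)); print("crop",x0,y0,s)
cv2.imwrite("pics/"+sys.argv[1],big[y0:y0+600,x0:x0+800])
E
python3 look.py w2.png 1.0
```

```text
time: 6.07
tcp_pos: [0.5359, -0.1609, 0.0542]
tcp_rot: [[-0.08, 0.997, -0.003], [0.997, 0.08, 0.0], [0.0, -0.003, -1.0]]
force: [-6.6, -1.8, 5.2]
finger_gap: 0.0001
time: 6.9
tcp_pos: [0.5122, -0.1628, 0.2241]
tcp_rot: [[-0.08, 0.997, 0.001], [0.997, 0.08, -0.0], [-0.0, 0.001, -1.0]]
force: [0.2, 0.7, -0.5]
finger_gap: -0.0004
crop 582 127 2.857142857142857
```

View pics/w2.png

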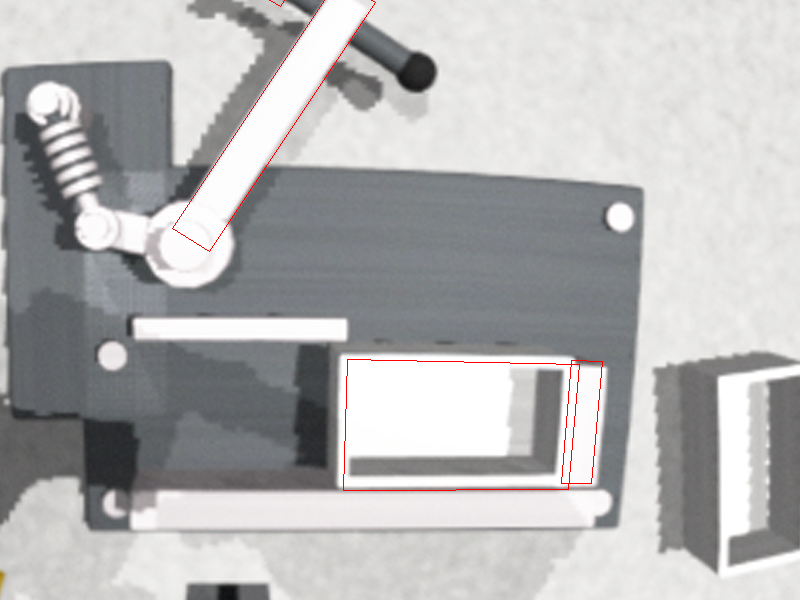

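Box rear rim at (338,425), front rim close to the stop at (575,420), pose overlay 1–2 mm off. I check the front gap numerically along the track.

```bash
python3 - <<'E'
from h import *
import json
cal=json.load(open("w2.json")); im=vision.grab_frame("wrist"); g=cv2.cvtColor(im,cv2.COLOR_RGB2GRAY)
p=np.load("pose.npy");c,n=np.cos(p[2]),np.sin(p[2])
def W(P): return np.c_[p[0]+c*P[:,0]-n*P[:,1],p[1]+n*P[:,0]+c*P[:,1],P[:,2]]
def prof(xs,y,z):
    q=proj("wrist",W(np.array([[x,y,z] for x in xs])/1e3),cal).astype(np.float32)
    return cv2.remap(g,q[:,0].copy(),q[:,1].copy(),cv2.INTER_LINEAR).ravel().tolist()
for y in (18,10,0,-10): print(y,"rear",prof(range(-28,-12),y,46)); print(y,"front",prof(range(48,80),y,46))
x0,y0,s=582,127,1600/560
u0,v0=int((x0+530)/s),int((y0+340)/s)
cv2.imwrite("pics/w3.png",cv2.resize(im[v0:v0+60,u0-5:u0+45,::-1],(500,600),interpolation=cv2.INTER_NEAREST))
E
```

```text
18 rear [67, 67, 67, 75, 100, 114, 125, 211, 255, 255, 255, 255, 255, 255, 255, 255]
18 front [118, 117, 119, 121, 120, 117, 112, 127, 191, 250, 255, 255, 255, 253, 253, 252, 253, 253, 252, 252, 252, 252, 251, 248, 214, 151, 126, 124, 125, 124, 125, 125]
10 rear [67, 67, 68, 84, 104, 113, 131, 212, 252, 255, 255, 255, 255, 255, 255, 255]
10 front [115, 114, 113, 115, 116, 114, 113, 127, 203, 247, 255, 255, 254, 253, 252, 252, 252, 252, 252, 251, 252, 252, 251, 250, 195, 146, 128, 125, 125, 125, 125, 124]
0 rear [46, 46, 49, 60, 91, 105, 121, 185, 246, 254, 255, 254, 254, 254, 254, 255]
0 front [118, 116, 116, 117, 118, 116, 116, 125, 170, 251, 255, 255, 254, 253, 252, 252, 252, 252, 252, 251, 251, 252, 250, 246, 212, 152, 125, 122, 121, 120, 120, 120]
-10 rear [46, 44, 48, 58, 89, 106, 115, 171, 249, 254, 253, 252, 251, 250, 250, 250]
-10 front [118, 113, 113, 116, 118, 118, 114, 118, 162, 248, 255, 255, 254, 252, 251, 252, 252, 251, 251, 250, 250, 251, 250, 248, 213, 146, 125, 121, 122, 123, 123, 124]
```

View pics/w3.png

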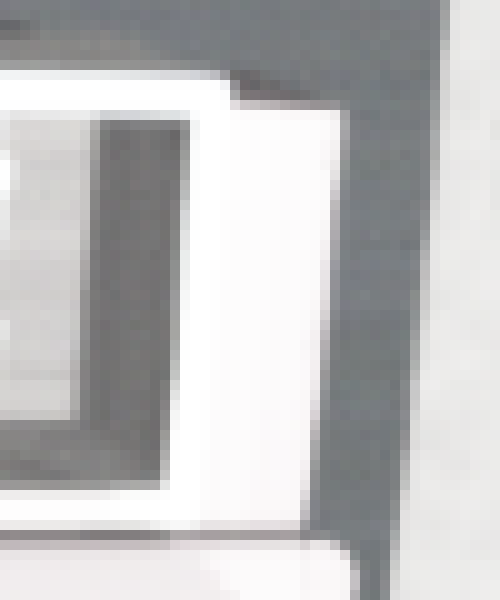

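There is no gap between box and stop at (230,90)-(165,490). Together with the stall at a TCP that no longer moved, this says the box is home. Next I go outside the cap with tool y turned along the push direction.

```bash
python3 -m handwheel '{"claw":[-1,-1,-1,-1,-1,-1,-1,-1,-1,-1,-1,-1],"travel":[[3.5,-0.4,0],[7,-0.8,0],[10.5,-1.2,0],[14,-1.6,0],[17.3,-2,0],[17.3,-2,3],[17.3,-2,6.5],[17.3,-2,10],[17.3,-2,13],[17.3,-2,15.5],[17.3,-2,17.2],[17.3,-2,17.2]],"delta_rot":[[0,0,0.11],[0,0,0.22],[0,0,0.33],[0,0,0.45],[0,0,0.57],[0,0,0.57],[0,0,0.57],[0,0,0.57],[0,0,0.57],[0,0,0.57],[0,0,0.57],[0,0,0.57]]}'
python3 - <<'E'
from h import *
im=vision.grab_frame("scene")[150:270,220:400];cv2.imwrite("pics/s4.png",cv2.resize(im[:,:,::-1],(800,533),interpolation=cv2.INTER_CUBIC))
E
```

```text
time: 8.0
tcp_pos: [0.4722, 0.0083, 0.0459]
tcp_rot: [[0.47, 0.882, -0.013], [0.882, -0.471, 0.001], [-0.006, -0.012, -1.0]]
force: [-0.7, 0.4, 0.6]
finger_gap: 0.0001
```

View pics/s4.png

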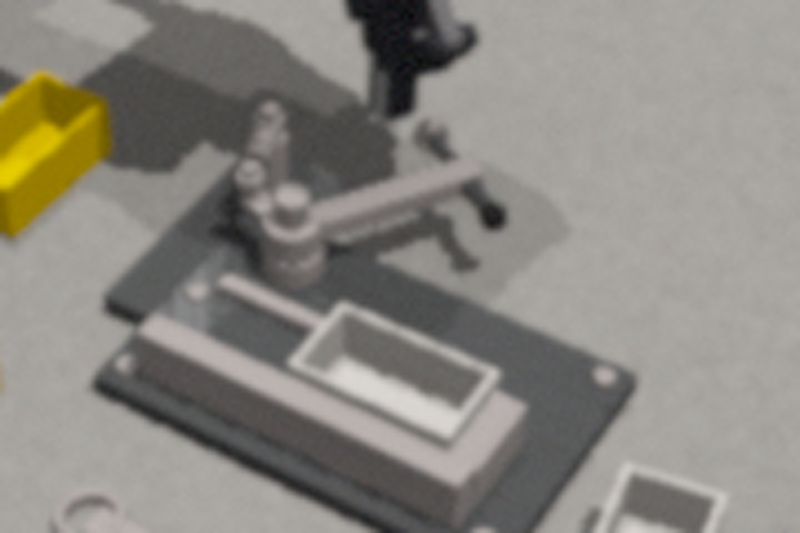

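The scene crop shows the box over at the stop, fingers at (390,100), cap at (430,130), with a gap between them. I feel for the cap.

```bash
python3 -m handwheel '{"claw":[-1,-1,-1,-1,-1],"travel":[[0,0.3,0],[0,0.6,0],[0,0.8,0],[0,0.9,0],[0,1.0,0]],"delta_rot":[[0,0,0],[0,0,0],[0,0,0],[0,0,0],[0,0,0]]}'
python3 -m handwheel '{"claw":[-1,-1],"travel":[[0,0.1,0],[0,0.2,0]],"delta_rot":[[0,0,0],[0,0,0]]}'
```

```text
time: 8.47
tcp_pos: [0.4885, 0.0031, 0.0535]
tcp_rot: [[0.471, 0.882, 0.002], [0.882, -0.471, -0.0], [0.001, 0.002, -1.0]]
force: [-0.2, -0.3, -0.7]
finger_gap: 0.0001
time: 8.63
tcp_pos: [0.4894, 0.0023, 0.0527]
tcp_rot: [[0.471, 0.882, 0.001], [0.882, -0.471, -0.0], [0.0, 0.001, -1.0]]
force: [0.2, -0.4, -0.6]
finger_gap: -0.0003
```

```bash
python3 -m handwheel '{"claw":[-1,-1,-1],"travel":[[0,0.1,0],[0,0.2,0],[0,0.3,0]],"delta_rot":[[0,0,0],[0,0,0],[0,0,0]]}'
python3 -m handwheel '{"claw":[-1,-1,-1],"travel":[[0,0.1,0],[0,0.2,0],[0,0.2,0]],"delta_rot":[[0,0,0],[0,0,0],[0,0,0]]}'
```

```text
time: 8.88
tcp_pos: [0.4917, 0.0009, 0.0523]
tcp_rot: [[0.471, 0.882, -0.0], [0.882, -0.471, 0.0], [-0.0, -0.0, -1.0]]
force: [-0.1, -0.3, -0.9]
finger_gap: -0.0002
time: 9.13
tcp_pos: [0.4923, 0.0006, 0.0521]
tcp_rot: [[0.471, 0.882, -0.003], [0.882, -0.471, 0.001], [-0.0, -0.003, -1.0]]
force: [-4.3, 2.3, 2.9]
finger_gap: 0.0
```

Contact: 4.9 N at arm y ≈ 52 mm, so the face is at about 37 mm, and centred at x = 90. I now follow the arc about the pivot.

```bash
python3 -m handwheel '{"claw":[-1,-1,-1,-1,-1,-1],"travel":[[0.1,0.2,0],[0.2,0.38,0],[0.3,0.57,0],[0.39,0.76,0],[0.47,0.95,0],[0.56,1.15,0]],"delta_rot":[[0,0,0.02],[0,0,0.04],[0,0,0.06],[0,0,0.08],[0,0,0.10],[0,0,0.12]]}'
python3 - <<'E'
from h import *
s=bot.read_state();R=np.array(s["tcp_rot"]);print(np.round(R.T@s["force"],1),np.round(s["ft_torque"],2))
E
```

```text
time: 9.63
tcp_pos: [0.5037, 0.0004, 0.0518]
tcp_rot: [[0.574, 0.819, -0.006], [0.819, -0.574, 0.001], [-0.002, -0.005, -1.0]]
force: [-6.9, 3.4, 7.1]
finger_gap: -0.0002
[-1.2 -7.7 -7.1] [0.51 1.02 0.  ]
```

The force is fine (7.7 N along the push, plus 7 N upward from the finger's taper). I continue along the arc.

```bash
python3 -m handwheel '{"claw":[-1,-1,-1,-1,-1,-1,-1,-1,-1,-1],"travel":[[0.13,0.23,0],[0.25,0.45,0],[0.36,0.69,0],[0.47,0.92,0],[0.58,1.16,0],[0.68,1.4,0],[0.77,1.64,0],[0.85,1.88,0],[0.93,2.1,0],[0.98,2.28,0]],"delta_rot":[[0,0,0.025],[0,0,0.05],[0,0,0.075],[0,0,0.1],[0,0,0.125],[0,0,0.15],[0,0,0.175],[0,0,0.2],[0,0,0.225],[0,0,0.24]]}'
python3 - <<'E'
from h import *
s=bot.read_state();R=np.array(s["tcp_rot"]);print(np.round(R.T@s["force"],1),np.round(s["ft_torque"],2))
E
```

```text
time: 10.47
tcp_pos: [0.5288, -0.0049, 0.0518]
tcp_rot: [[0.752, 0.659, -0.004], [0.659, -0.752, 0.001], [-0.002, -0.004, -1.0]]
force: [-5.2, 3.6, 5.3]
finger_gap: -0.0003
[-1.6 -6.2 -5.3] [ 0.42  0.73 -0.04]
```

Geometry consistent (x 89.8, h 52.1). The next stretch goes up to the dead point.

```bash
python3 -m handwheel '{"claw":[-1,-1,-1,-1,-1,-1,-1,-1,-1,-1],"travel":[[0.13,0.23,0],[0.25,0.45,0],[0.36,0.69,0],[0.47,0.92,0],[0.58,1.16,0],[0.68,1.4,0],[0.77,1.64,0],[0.85,1.88,0],[0.93,2.1,0],[0.98,2.28,0]],"delta_rot":[[0,0,0.025],[0,0,0.05],[0,0,0.075],[0,0,0.1],[0,0,0.125],[0,0,0.15],[0,0,0.175],[0,0,0.2],[0,0,0.225],[0,0,0.24]]}'
python3 - <<'E'
from h import *
s=bot.read_state();R=np.array(s["tcp_rot"]);print(np.round(R.T@s["force"],1),np.round(s["ft_torque"],2))
E
```

```text
time: 11.3
tcp_pos: [0.5543, -0.0166, 0.0527]
tcp_rot: [[0.888, 0.461, 0.002], [0.461, -0.888, -0.0], [0.002, 0.001, -1.0]]
force: [0.6, -0.6, 0.9]
finger_gap: 0.0005
[ 0.3  0.8 -0.9] [-0.    0.01 -0.04]
```

The force has vanished, so the arm has presumably snapped over. I back off, turn so that the flat side of the fingers faces the cap, and look.

```bash
python3 -m handwheel '{"claw":[-1,-1,-1,-1,-1,-1,-1,-1,-1,-1,-1,-1],"travel":[[0,-0.7,0],[0,-1.5,0],[0,-1.5,0.2],[0,-1.5,0.4],[0.2,-1.2,0.4],[0.4,-0.6,0.4],[0.7,0,0.4],[1,0.8,0.4],[1.2,1.6,0.4],[1.4,2.3,0.4],[1.4,2.9,0.4],[1.4,2.9,0.4]],"delta_rot":[[0,0,0],[0,0,-0.12],[0,0,-0.24],[0,0,-0.36],[0,0,-0.48],[0,0,-0.6],[0,0,-0.72],[0,0,-0.84],[0,0,-0.96],[0,0,-1.08],[0,0,-1.173],[0,0,-1.173]]}'
python3 - <<'E'
from h import *
a=vision.grab_frame("scene")[150:270,240:400];b=vision.grab_frame("wrist")
a=cv2.resize(a[:,:,::-1],(480,360),interpolation=cv2.INTER_CUBIC);b=cv2.resize(b[:,:,::-1],(480,360))[:, :]
im=np.zeros((600,800,3),np.uint8);im[:300,:400]=cv2.resize(a,(400,300));im[:300,400:]=cv2.resize(b,(400,300))
c=vision.grab_frame("side")[140:260,200:360];im[300:,:400]=cv2.resize(c[:,:,::-1],(400,300),interpolation=cv2.INTER_CUBIC)
cv2.imwrite("pics/m1.png",im)
E
```

```text
time: 12.3
tcp_pos: [0.5799, -0.0359, 0.0488]
tcp_rot: [[-0.085, 0.996, 0.002], [0.996, 0.085, -0.0], [-0.001, 0.002, -1.0]]
force: [-0.2, 0.2, 0.3]
finger_gap: -0.0
```

View pics/m1.png

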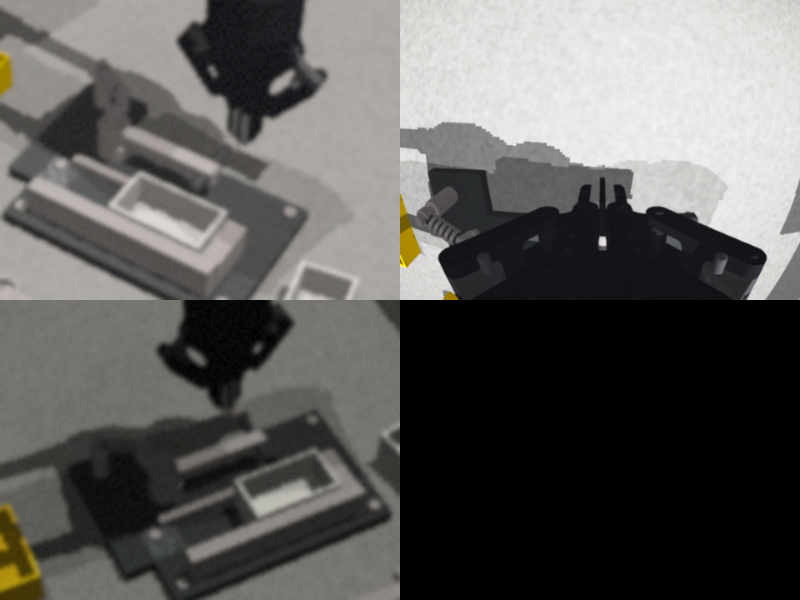

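The bar lies parallel to the track with the nose on the box (upper left panel, bar at (170,150), and lower left, bar at (220,450)), and the fingers are off the cap at (240,125). I approach the cap.

```bash
python3 -m handwheel '{"claw":[-1,-1,-1,-1,-1],"travel":[[-0.3,0,0],[-0.6,0,0],[-0.8,0,0],[-0.9,0,0],[-1.0,0,0]],"delta_rot":[[0,0,0],[0,0,0],[0,0,0],[0,0,0],[0,0,0]]}'
python3 -m handwheel '{"claw":[-1,-1],"travel":[[-0.05,0,0],[-0.1,0,0]],"delta_rot":[[0,0,0],[0,0,0]]}'
python3 -m handwheel '{"claw":[-1,-1],"travel":[[-0.05,0,0],[-0.1,0,0]],"delta_rot":[[0,0,0],[0,0,0]]}'
```

```text
time: 12.87
tcp_pos: [0.5796, -0.0455, 0.0483]
tcp_rot: [[-0.082, 0.997, 0.0], [0.997, 0.082, 0.0], [-0.0, 0.0, -1.0]]
force: [0.3, -0.4, 0.9]
finger_gap: 0.0
time: 13.03
tcp_pos: [0.5797, -0.0464, 0.0483]
tcp_rot: [[-0.083, 0.997, -0.0], [0.997, 0.083, 0.0], [0.0, -0.0, -1.0]]
force: [1.1, -0.7, -0.1]
finger_gap: 0.0004
time: 13.2
tcp_pos: [0.5797, -0.0473, 0.0483]
tcp_rot: [[-0.083, 0.997, -0.0], [0.997, 0.083, 0.0], [0.0, -0.0, -1.0]]
force: [-0.1, 0.3, -0.2]
finger_gap: -0.0
```

```bash
python3 -m handwheel '{"claw":[-1,-1],"travel":[[-0.05,0,0],[-0.1,0,0]],"delta_rot":[[0,0,0],[0,0,0]]}'
python3 -m handwheel '{"claw":[-1,-1],"travel":[[-0.05,0,0],[-0.05,0,0]],"delta_rot":[[0,0,0],[0,0,0]]}'
```

```text
time: 13.37
tcp_pos: [0.5798, -0.048, 0.0483]
tcp_rot: [[-0.083, 0.997, -0.0], [0.997, 0.083, 0.001], [0.001, -0.0, -1.0]]
force: [-0.1, 2.4, -0.2]
finger_gap: 0.0003
time: 13.53
tcp_pos: [0.5799, -0.0481, 0.0483]
tcp_rot: [[-0.083, 0.997, -0.0], [0.997, 0.083, 0.001], [0.001, -0.0, -1.0]]
force: [0.6, 4.2, 0.5]
finger_gap: 0.0002
```

Clean contact with no vertical part, at about 4 N/mm. I raise it to 12 N in small steps.

```bash
python3 -m handwheel '{"claw":[-1,-1,-1],"travel":[[-0.05,0,0],[-0.08,0,0],[-0.08,0,0]],"delta_rot":[[0,0,0],[0,0,0],[0,0,0]]}'
python3 -m handwheel '{"claw":[-1,-1],"travel":[[-0.05,0,0],[-0.05,0,0]],"delta_rot":[[0,0,0],[0,0,0]]}'
```

```text
time: 13.78
tcp_pos: [0.5799, -0.0482, 0.0483]
tcp_rot: [[-0.082, 0.997, -0.0], [0.997, 0.082, 0.002], [0.002, -0.0, -1.0]]
force: [-0.1, 7.0, 0.9]
finger_gap: 0.0
time: 13.95
tcp_pos: [0.5799, -0.0483, 0.0483]
tcp_rot: [[-0.082, 0.997, -0.0], [0.997, 0.082, 0.003], [0.003, -0.0, -1.0]]
force: [0.2, 8.6, 1.7]
finger_gap: -0.0006
```

```bash
python3 -m handwheel '{"claw":[-1,-1,-1],"travel":[[-0.04,0,0],[-0.08,0,0],[-0.1,0,0]],"delta_rot":[[0,0,0],[0,0,0],[0,0,0]]}'
python3 -m handwheel '{"claw":[-1,-1,-1,-1],"travel":[[0,0,0],[0,0,0],[0,0,0],[0,0,0]],"delta_rot":[[0,0,0],[0,0,0],[0,0,0],[0,0,0]]}'
```

```text
time: 14.2
tcp_pos: [0.5799, -0.0484, 0.0483]
tcp_rot: [[-0.082, 0.997, -0.0], [0.997, 0.082, 0.004], [0.004, -0.0, -1.0]]
force: [0.3, 12.5, 1.2]
finger_gap: -0.0
time: 14.53
tcp_pos: [0.5799, -0.0484, 0.0483]
tcp_rot: [[-0.082, 0.997, -0.0], [0.997, 0.082, 0.004], [0.004, -0.0, -1.0]]
force: [-0.0, 12.7, 1.3]
finger_gap: 0.0002
```

Steady at 12.6 N. I hold for over a second, then back off and go up clear.

```bash
python3 -m handwheel '{"claw":[-1,-1,-1,-1,-1,-1,-1,-1,-1,-1,-1,-1],"travel":[[0,0,0],[0,0,0],[0,0,0],[0,0,0],[0,0,0],[0,0,0],[0,0,0],[0,0,0],[0,0,0],[0,0,0],[0,0,0],[0,0,0]],"delta_rot":[[0,0,0],[0,0,0],[0,0,0],[0,0,0],[0,0,0],[0,0,0],[0,0,0],[0,0,0],[0,0,0],[0,0,0],[0,0,0],[0,0,0]]}'
python3 -m handwheel '{"claw":[-1,-1,-1,-1,-1,-1,-1,-1,-1,-1,-1,-1],"travel":[[0.4,0,0],[1.2,0,0],[2.5,0,0],[2.5,0,-3],[2.5,0,-6],[2.5,0,-9],[2.5,0,-12],[2.5,-1,-15],[2.5,-2,-17],[2.5,-2,-17],[2.5,-2,-17],[2.5,-2,-17]],"delta_rot":[[0,0,0],[0,0,0],[0,0,0],[0,0,0],[0,0,0],[0,0,0],[0,0,0],[0,0,0],[0,0,0],[0,0,0],[0,0,0],[0,0,0]]}'
sed -i 's/poly(\[\[-20,-22/#&/' look.py; python3 look.py w4.png 0.0
```

```text
time: 15.53
tcp_pos: [0.5799, -0.0484, 0.0483]
tcp_rot: [[-0.082, 0.997, -0.0], [0.997, 0.082, 0.004], [0.004, -0.0, -1.0]]
force: [-0.1, 12.1, 1.6]
finger_gap: 0.0001
time: 16.53
tcp_pos: [0.5576, -0.0275, 0.2174]
tcp_rot: [[-0.083, 0.997, -0.001], [0.997, 0.083, -0.0], [-0.0, -0.001, -1.0]]
force: [0.4, 0.0, -0.6]
finger_gap: -0.0
crop 416 491 2.857142857142857
```

View pics/w4.png

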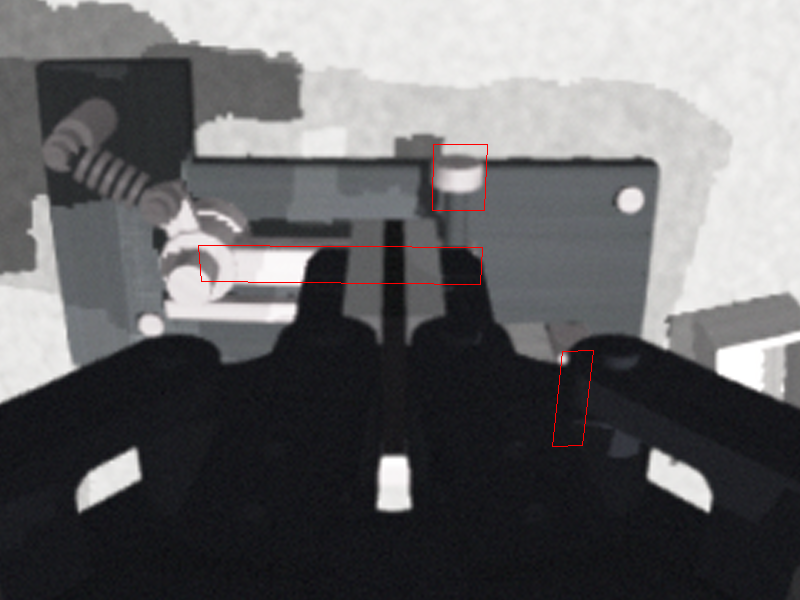

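The bar is parallel to the track on the overlay ((200,265)-(480,265)), with the cap at (460,180) and the box's front corner beside the stop's corner at (565,355). One numeric check that the box has not moved since it was seated:

```bash
python3 - <<'E'
from h import *
old=cv2.imread("pics/s4.png"); new=cv2.resize(vision.grab_frame("scene")[150:270,220:400,::-1],(800,533),interpolation=cv2.INTER_CUBIC)
p=np.load("pose.npy");c,n=np.cos(p[2]),np.sin(p[2])
for nm,(x0,y0,x1,y1) in {"box front-near corner":(400,350,520,460),"box rear-near corner":(275,320,360,400),"stop/fence end":(440,400,540,530),"loose grey box":(600,450,740,530)}.items():
    r=cv2.matchTemplate(new,old[y0:y1,x0:x1],cv2.TM_CCOEFF_NORMED);_,v,_,l=cv2.minMaxLoc(r);print(nm,round(v,3),"shift px",(l[0]-x0,l[1]-y0),"(4.44 px = 1 native)")
for fx,fy in ((-20,-22),(60,-22)): # expected box rim corners when home, in crop px
    P=[[p[0]+c*fx/1e3-n*fy/1e3,p[1]+n*fx/1e3+c*fy/1e3,.046]];q=proj("scene",P)[0];print("home rim corner",np.round((q-[220,150])*4.444))
s=bot.read_state();print(s["time"],np.round(s["force"],1))
E
```

```text
box front-near corner 0.929 shift px (-6, 3) (4.44 px = 1 native)
box rear-near corner 0.93 shift px (-5, 1) (4.44 px = 1 native)
stop/fence end 0.968 shift px (-2, 2) (4.44 px = 1 native)
loose grey box 0.979 shift px (0, 0) (4.44 px = 1 native)
home rim corner [285. 364.]
home rim corner [445. 440.]
16.6333 [ 0.2  0.1 -0.4]
```

The box shifted about 2 mm to the fence, which is expected, but it may also have been dragged back about 1 mm along the track as the nose swung in. That is close to the noise, so I check by touch from behind with the same tool pose as before.

```bash
python3 -m handwheel '{"claw":[-1,-1,-1,-1,-1,-1,-1,-1,-1,-1,-1,-1],"travel":[[-3.3,-1.4,0],[-6.6,-2.8,0],[-9.9,-4.2,0],[-13.1,-5.7,0],[-13.1,-5.7,2],[-13.1,-5.7,5],[-13.1,-5.7,8],[-13.1,-5.7,11],[-13.1,-5.7,14],[-13.1,-5.7,16.3],[-13.1,-5.7,16.3],[-13.1,-5.7,16.3]],"delta_rot":[[0,0,0],[0,0,0],[0,0,0],[0,0,0],[0,0,0],[0,0,0],[0,0,0],[0,0,0],[0,0,0],[0,0,0],[0,0,0],[0,0,0]]}'
python3 -m handwheel '{"claw":[-1,-1,-1,-1,-1],"travel":[[0,0.5,0],[0,1.0,0],[0,1.4,0],[0,1.7,0],[0,1.9,0]],"delta_rot":[[0,0,0],[0,0,0],[0,0,0],[0,0,0],[0,0,0]]}'
```

```text
time: 17.63
tcp_pos: [0.5098, -0.1623, 0.0526]
tcp_rot: [[-0.083, 0.997, -0.006], [0.997, 0.083, 0.002], [0.003, -0.006, -1.0]]
force: [0.1, 1.2, -0.6]
finger_gap: -0.0
time: 18.05
tcp_pos: [0.5327, -0.1618, 0.0567]
tcp_rot: [[-0.083, 0.997, 0.003], [0.997, 0.083, -0.001], [-0.001, 0.003, -1.0]]
force: [-0.8, 0.5, -0.2]
finger_gap: 0.0003
```

```bash
python3 -m handwheel '{"claw":[-1,-1,-1],"travel":[[0,0.03,0.1],[0,0.06,0.1],[0,0.1,0.1]],"delta_rot":[[0,0,0],[0,0,0],[0,0,0]]}'
python3 -m handwheel '{"claw":[-1,-1],"travel":[[0,0.03,0],[0,0.06,0]],"delta_rot":[[0,0,0],[0,0,0]]}'
python3 -m handwheel '{"claw":[-1,-1],"travel":[[0,0.03,0],[0,0.06,0]],"delta_rot":[[0,0,0],[0,0,0]]}'
```

```text
time: 18.3
tcp_pos: [0.5318, -0.1614, 0.0542]
tcp_rot: [[-0.083, 0.997, -0.0], [0.997, 0.083, 0.0], [0.0, -0.0, -1.0]]
force: [-0.4, -0.0, -0.3]
finger_gap: -0.0004
time: 18.47
tcp_pos: [0.5324, -0.1614, 0.0542]
tcp_rot: [[-0.083, 0.997, -0.0], [0.997, 0.083, 0.0], [0.0, -0.0, -1.0]]
force: [-0.7, 0.7, -0.5]
finger_gap: 0.0
time: 18.63
tcp_pos: [0.5332, -0.1614, 0.0542]
tcp_rot: [[-0.083, 0.997, -0.0], [0.997, 0.083, 0.0], [0.0, -0.0, -1.0]]
force: [-0.3, 0.1, -0.5]
finger_gap: -0.0002
```

```bash
python3 -m handwheel '{"claw":[-1,-1],"travel":[[0,0.03,0],[0,0.06,0]],"delta_rot":[[0,0,0],[0,0,0]]}'
python3 -m handwheel '{"claw":[-1,-1],"travel":[[0,0.03,0],[0,0.06,0]],"delta_rot":[[0,0,0],[0,0,0]]}'
python3 -m handwheel '{"claw":[-1,-1],"travel":[[0,0.03,0],[0,0.06,0]],"delta_rot":[[0,0,0],[0,0,0]]}'
```

```text
time: 18.8
tcp_pos: [0.5338, -0.1614, 0.0543]
tcp_rot: [[-0.083, 0.997, -0.0], [0.997, 0.083, 0.0], [0.0, -0.0, -1.0]]
force: [-0.0, 0.5, -0.2]
finger_gap: -0.0001
time: 18.97
tcp_pos: [0.5341, -0.1613, 0.0542]
tcp_rot: [[-0.083, 0.997, -0.001], [0.997, 0.083, 0.0], [0.0, -0.001, -1.0]]
force: [-2.2, -0.4, 2.4]
finger_gap: -0.0001
time: 19.13
tcp_pos: [0.5342, -0.1613, 0.0542]
tcp_rot: [[-0.083, 0.997, -0.002], [0.997, 0.083, 0.0], [0.0, -0.002, -1.0]]
force: [-5.1, -0.6, 4.2]
finger_gap: 0.0003
```

Contact comes at x 0.5341 against 0.5359 when seated, so the clamp dragged the box back by about 1.6 mm. I push it home again gently, watching the force.

```bash
python3 -m handwheel '{"claw":[-1,-1],"travel":[[0,0.03,0],[0,0.06,0]],"delta_rot":[[0,0,0],[0,0,0]]}'
python3 -m handwheel '{"claw":[-1,-1],"travel":[[0,0.03,0],[0,0.06,0]],"delta_rot":[[0,0,0],[0,0,0]]}'
```

```text
time: 19.3
tcp_pos: [0.5343, -0.1613, 0.0542]
tcp_rot: [[-0.083, 0.997, -0.003], [0.997, 0.083, 0.0], [0.0, -0.003, -1.0]]
force: [-7.0, -1.0, 6.3]
finger_gap: -0.0001
time: 19.47
tcp_pos: [0.5343, -0.1613, 0.0542]
tcp_rot: [[-0.083, 0.997, -0.004], [0.997, 0.083, 0.0], [0.001, -0.004, -1.0]]
force: [-8.7, -1.8, 6.4]
finger_gap: 0.0004
```

```bash
python3 -m handwheel '{"claw":[-1,-1],"travel":[[0,0.03,0],[0,0.06,0]],"delta_rot":[[0,0,0],[0,0,0]]}'
python3 -m handwheel '{"claw":[-1,-1],"travel":[[0,0.03,0],[0,0.06,0]],"delta_rot":[[0,0,0],[0,0,0]]}'
```

```text
time: 19.63
tcp_pos: [0.5343, -0.1612, 0.0542]
tcp_rot: [[-0.083, 0.996, -0.005], [0.997, 0.083, 0.0], [0.001, -0.005, -1.0]]
force: [-11.2, -2.5, 9.1]
finger_gap: -0.0
time: 19.8
tcp_pos: [0.5344, -0.1612, 0.0541]
tcp_rot: [[-0.084, 0.996, -0.007], [0.997, 0.084, 0.0], [0.001, -0.007, -1.0]]
force: [-11.9, -2.8, 10.8]
finger_gap: 0.0
```

The box did not slide under 12 N. I back off to the earlier viewpoint and compare the rim edges with the earlier seated measurement.

```bash
python3 -m handwheel '{"claw":[-1,-1,-1,-1,-1,-1,-1,-1,-1,-1],"travel":[[0,-1,0],[0,-2.55,0],[0,-2.55,-3],[0,-2.55,-6],[0,-2.55,-10],[0,-2.55,-13],[0,-2.55,-16],[0,-2.55,-17],[0,-2.55,-17],[0,-2.55,-17]],"delta_rot":[[0,0,0],[0,0,0],[0,0,0],[0,0,0],[0,0,0],[0,0,0],[0,0,0],[0,0,0],[0,0,0],[0,0,0]]}'
cat > prof.py <<'E'
from h import *
cal=vision.get_calibration("wrist"); im=vision.grab_frame("wrist"); g=cv2.cvtColor(im,cv2.COLOR_RGB2GRAY)
cv2.imwrite("w5_raw.png",im[:,:,::-1])
p=np.load("pose.npy");c,n=np.cos(p[2]),np.sin(p[2])
def W(P): return np.c_[p[0]+c*P[:,0]-n*P[:,1],p[1]+n*P[:,0]+c*P[:,1],P[:,2]]
def prof(xs,y,z):
    q=proj("wrist",W(np.array([[x,y,z] for x in xs])/1e3),cal).astype(np.float32)
    return cv2.remap(g,q[:,0].copy(),q[:,1].copy(),cv2.INTER_LINEAR).ravel().tolist()
for y in (18,10,0,-10): print(y,"rear",prof(range(-28,-12),y,46)); print(y,"front",prof(range(48,80),y,46))
print("guide",prof(range(-20,-8),30,20)); print("pose",np.round(cal["extrinsics"],4).tolist())
E
python3 prof.py; python3 -c "
import json,numpy as np;print(np.round(json.load(open('w2.json'))['extrinsics'],4).tolist())"
```

```text
time: 20.63
tcp_pos: [0.5122, -0.1631, 0.2241]
tcp_rot: [[-0.083, 0.997, 0.001], [0.997, 0.083, -0.0], [-0.0, 0.001, -1.0]]
force: [-0.0, 0.2, -0.8]
finger_gap: 0.0002
18 rear [80, 100, 109, 134, 234, 255, 255, 255, 255, 255, 255, 255, 255, 255, 255, 255]
18 front [243, 243, 245, 246, 250, 254, 255, 255, 254, 253, 252, 252, 252, 252, 252, 252, 252, 251, 252, 251, 249, 238, 175, 133, 122, 122, 122, 121, 121, 122, 123, 125]
10 rear [81, 102, 113, 143, 223, 254, 255, 255, 255, 255, 255, 255, 255, 255, 255, 255]
10 front [115, 113, 113, 119, 155, 242, 255, 255, 254, 252, 252, 252, 252, 252, 252, 252, 251, 251, 251, 251, 249, 239, 191, 135, 124, 122, 122, 121, 122, 123, 120, 123]
0 rear [61, 93, 106, 133, 204, 251, 254, 254, 254, 254, 254, 254, 255, 255, 255, 255]
0 front [116, 115, 113, 120, 174, 242, 255, 255, 254, 251, 251, 251, 251, 251, 251, 251, 250, 250, 250, 250, 248, 235, 183, 124, 115, 116, 117, 118, 117, 116, 117, 120]
-10 rear [64, 93, 106, 127, 221, 251, 253, 253, 253, 254, 254, 254, 254, 253, 253, 253]
-10 front [115, 113, 112, 124, 182, 240, 254, 255, 253, 251, 250, 250, 250, 251, 251, 250, 249, 249, 249, 249, 247, 229, 174, 123, 119, 118, 118, 119, 117, 118, 120, 126]
guide [252, 253, 241, 185, 130, 123, 123, 123, 124, 124, 125, 125]
pose [[0.9965, 0.0805, 0.0233, 0.5067], [0.0838, -0.9606, -0.2648, -0.0973], [0.001, 0.2658, -0.964, 0.341], [0.0, 0.0, 0.0, 1.0]]
[[0.9965, 0.0812, 0.0213, 0.5524], [0.084, -0.9606, -0.2648, 0.0383], [-0.001, 0.2656, -0.9641, 0.3344], [0.0, 0.0, 0.0, 1.0]]
```

Relative to the stop's own edge, the box is about 0.8 mm back by vision and 1.6 mm by touch, so it really is slightly off the stop. I push again with the flat finger side, which gives no vertical component, so less friction.

```bash
python3 -m handwheel '{"claw":[-1,-1,-1,-1,-1,-1,-1,-1,-1,-1,-1,-1],"travel":[[0.1,1.2,0],[0.1,1.2,0],[0.1,1.2,0],[0.1,1.2,0],[0.1,1.2,0],[0.1,1.2,0],[0.1,1.2,0],[0.1,1.2,0],[0.1,1.2,2],[0.1,1.2,4],[0.1,1.2,6],[0.1,1.2,8]],"delta_rot":[[0,0,0.12],[0,0,0.24],[0,0,0.36],[0,0,0.48],[0,0,0.6],[0,0,0.72],[0,0,0.84],[0,0,0.96],[0,0,1.08],[0,0,1.2],[0,0,1.32],[0,0,1.44]]}'
python3 -m handwheel '{"claw":[-1,-1,-1,-1,-1,-1,-1,-1],"travel":[[0,0,1],[0,0,3],[0,0,5],[0,0,7],[0,0,8.5],[0,0,9.4],[0,0,9.4],[0,0,9.4]],"delta_rot":[[0,0,0.06],[0,0,0.13],[0,0,0.13],[0,0,0.13],[0,0,0.13],[0,0,0.13],[0,0,0.13],[0,0,0.13]]}'
```

```text
time: 21.68
tcp_pos: [0.522, -0.1604, 0.1403]
tcp_rot: [[0.978, 0.206, -0.004], [0.206, -0.978, 0.002], [-0.004, -0.003, -1.0]]
force: [0.3, -0.1, 0.5]
finger_gap: -0.0003
time: 22.35
tcp_pos: [0.5225, -0.1606, 0.0485]
tcp_rot: [[0.996, 0.084, -0.003], [0.084, -0.996, 0.001], [-0.003, -0.002, -1.0]]
force: [-0.8, 0.3, 1.1]
finger_gap: 0.0001
```

```bash
python3 -m handwheel '{"claw":[-1,-1,-1,-1,-1],"travel":[[0.4,0,0],[0.7,0,0],[0.9,0,0],[1.0,0,0],[1.1,0,0]],"delta_rot":[[0,0,0],[0,0,0],[0,0,0],[0,0,0],[0,0,0]]}'
python3 -m handwheel '{"claw":[-1,-1,-1],"travel":[[0.05,0,0],[0.1,0,0],[0.15,0,0]],"delta_rot":[[0,0,0],[0,0,0],[0,0,0]]}'
python3 -m handwheel '{"claw":[-1,-1],"travel":[[0.05,0,0],[0.1,0,0]],"delta_rot":[[0,0,0],[0,0,0]]}'
```

```text
time: 22.77
tcp_pos: [0.5357, -0.1604, 0.0511]
tcp_rot: [[0.996, 0.084, 0.001], [0.084, -0.996, -0.001], [0.001, 0.001, -1.0]]
force: [-0.7, -0.5, -0.1]
finger_gap: -0.0004
time: 23.02
tcp_pos: [0.5364, -0.1601, 0.0503]
tcp_rot: [[0.996, 0.084, 0.0], [0.084, -0.996, -0.0], [0.0, 0.0, -1.0]]
force: [-0.2, -0.5, 0.4]
finger_gap: 0.0
time: 23.18
tcp_pos: [0.5367, -0.16, 0.0502]
tcp_rot: [[0.996, 0.084, -0.002], [0.084, -0.996, 0.0], [-0.002, -0.0, -1.0]]
force: [-3.5, -0.6, 2.6]
finger_gap: 0.0003
```

The upward component goes with the force along world x, so it comes from arm compliance loading through friction. I relieve it by raising the tool slightly while pushing.

```bash
python3 -m handwheel '{"claw":[-1,-1,-1],"travel":[[0.05,0,-0.05],[0.1,0,-0.1],[0.1,0,-0.1]],"delta_rot":[[0,0,0],[0,0,0],[0,0,0]]}'
python3 -m handwheel '{"claw":[-1,-1,-1],"travel":[[0.05,0,-0.03],[0.1,0,-0.06],[0.1,0,-0.06]],"delta_rot":[[0,0,0],[0,0,0],[0,0,0]]}'
```

```text
time: 23.43
tcp_pos: [0.5368, -0.16, 0.0505]
tcp_rot: [[0.996, 0.084, -0.003], [0.084, -0.996, 0.0], [-0.003, -0.001, -1.0]]
force: [-5.2, -2.2, -1.1]
finger_gap: 0.0002
time: 23.68
tcp_pos: [0.5373, -0.1599, 0.0509]
tcp_rot: [[0.996, 0.084, -0.004], [0.084, -0.996, 0.0], [-0.004, -0.001, -1.0]]
force: [-4.9, -3.9, -0.4]
finger_gap: -0.0001
```

It slid 0.5 mm at only 5 N. I continue, taking out the side load.

```bash
python3 -m handwheel '{"claw":[-1,-1,-1],"travel":[[0.04,0.05,-0.03],[0.08,0.1,-0.06],[0.08,0.1,-0.06]],"delta_rot":[[0,0,0],[0,0,0],[0,0,0]]}'
python3 -m handwheel '{"claw":[-1,-1,-1],"travel":[[0.04,0.03,-0.03],[0.08,0.05,-0.06],[0.08,0.05,-0.06]],"delta_rot":[[0,0,0],[0,0,0],[0,0,0]]}'
```

```text
time: 23.93
tcp_pos: [0.5373, -0.16, 0.0509]
tcp_rot: [[0.996, 0.084, -0.006], [0.084, -0.996, 0.002], [-0.006, -0.002, -1.0]]
force: [-6.8, -0.4, -1.2]
finger_gap: -0.0003
time: 24.18
tcp_pos: [0.5374, -0.16, 0.051]
tcp_rot: [[0.996, 0.084, -0.008], [0.084, -0.996, 0.003], [-0.008, -0.003, -1.0]]
force: [-7.5, 0.2, -2.0]
finger_gap: -0.0004
```

```bash
python3 -m handwheel '{"claw":[-1,-1,-1],"travel":[[0.05,0,-0.02],[0.1,0,-0.04],[0.12,0,-0.05]],"delta_rot":[[0,0,0],[0,0,0],[0,0,0]]}'
python3 -m handwheel '{"claw":[-1,-1,-1],"travel":[[0.05,0,-0.02],[0.1,0,-0.04],[0.12,0,-0.05]],"delta_rot":[[0,0,0],[0,0,0],[0,0,0]]}'
```

```text
time: 24.43
tcp_pos: [0.5381, -0.1599, 0.0514]
tcp_rot: [[0.996, 0.084, -0.009], [0.084, -0.996, 0.003], [-0.009, -0.003, -1.0]]
force: [-8.2, -0.7, -1.2]
finger_gap: -0.0002
time: 24.68
tcp_pos: [0.5386, -0.1599, 0.0516]
tcp_rot: [[0.996, 0.084, -0.01], [0.084, -0.996, 0.003], [-0.01, -0.003, -1.0]]
force: [-9.2, -1.2, -1.0]
finger_gap: -0.0
```

It is still sliding at 8–9 N and has gone about 1.6 mm in total. I continue to a firm stall.

```bash
python3 -m handwheel '{"claw":[-1,-1],"travel":[[0.05,0,-0.02],[0.1,0,-0.04]],"delta_rot":[[0,0,0],[0,0,0]]}'
python3 -m handwheel '{"claw":[-1,-1],"travel":[[0.05,0,-0.02],[0.1,0,-0.04]],"delta_rot":[[0,0,0],[0,0,0]]}'
```

```text
time: 24.85
tcp_pos: [0.5387, -0.1599, 0.0517]
tcp_rot: [[0.996, 0.084, -0.012], [0.084, -0.996, 0.003], [-0.012, -0.004, -1.0]]
force: [-13.0, -2.2, -1.3]
finger_gap: -0.0004
time: 25.02
tcp_pos: [0.5387, -0.1598, 0.0517]
tcp_rot: [[0.996, 0.084, -0.014], [0.084, -0.996, 0.003], [-0.014, -0.004, -1.0]]
force: [-15.4, -3.2, -2.6]
finger_gap: -0.0
```

The force jumped from 9 to 15 N with no motion, so the box is firmly on the stop. I back off, lift, turn back and re-bed the cap.

```bash
python3 -m handwheel '{"claw":[-1,-1,-1,-1,-1,-1,-1,-1,-1,-1,-1,-1],"travel":[[-0.5,0,0],[-1.5,0,0],[-2.5,0,0],[-2.5,0,-3],[-2.5,0,-6],[-2.5,0,-9],[-2.5,0,-11],[-2.5,0,-11],[-2.5,0,-11],[-2.5,0,-11],[-2.5,0,-11],[-2.5,0,-11]],"delta_rot":[[0,0,0],[0,0,0],[0,0,0],[0,0,0],[0,0,-0.12],[0,0,-0.24],[0,0,-0.36],[0,0,-0.48],[0,0,-0.6],[0,0,-0.72],[0,0,-0.84],[0,0,-0.96]]}'
python3 -m handwheel '{"claw":[-1,-1,-1,-1,-1,-1],"travel":[[0,0,0],[0,0,0],[0,0,0],[0,0,0],[0,0,0],[0,0,0]],"delta_rot":[[0,0,-0.12],[0,0,-0.24],[0,0,-0.36],[0,0,-0.48],[0,0,-0.61],[0,0,-0.61]]}'
```

```text
time: 26.02
tcp_pos: [0.5208, -0.163, 0.1658]
tcp_rot: [[0.498, 0.867, 0.003], [0.867, -0.498, -0.0], [0.001, 0.002, -1.0]]
force: [-0.2, 0.2, -0.9]
finger_gap: -0.0001
time: 26.52
tcp_pos: [0.5207, -0.163, 0.1656]
tcp_rot: [[-0.086, 0.996, 0.002], [0.996, 0.086, -0.0], [-0.001, 0.002, -1.0]]
force: [-0.7, 0.9, -0.5]
finger_gap: 0.0
```

```bash
python3 -m handwheel '{"claw":[-1,-1,-1,-1,-1,-1,-1,-1,-1,-1],"travel":[[3.2,1.8,0],[6.4,3.6,0],[9.6,5.4,0],[12.2,7,0],[12.2,7,2.5],[12.2,7,5.5],[12.2,7,8.5],[12.2,7,10.7],[12.2,7,11.7],[12.2,7,11.7]],"delta_rot":[[0,0,0],[0,0,0],[0,0,0],[0,0,0],[0,0,0],[0,0,0],[0,0,0],[0,0,0],[0,0,0],[0,0,0]]}'
python3 -m handwheel '{"claw":[-1,-1,-1,-1,-1,-1],"travel":[[-0.3,0,0],[-0.6,0,0],[-0.8,0,0],[-0.9,0,0],[-1.0,0,0],[-1.05,0,0]],"delta_rot":[[0,0,0],[0,0,0],[0,0,0],[0,0,0],[0,0,0],[0,0,0]]}'
```

```text
time: 27.35
tcp_pos: [0.5778, -0.0353, 0.0453]
tcp_rot: [[-0.081, 0.997, -0.005], [0.997, 0.081, 0.001], [0.001, -0.005, -1.0]]
force: [-0.4, 0.2, -0.4]
finger_gap: -0.0001
time: 27.85
tcp_pos: [0.5817, -0.0464, 0.0488]
tcp_rot: [[-0.082, 0.997, 0.002], [0.997, 0.082, -0.0], [-0.0, 0.002, -1.0]]
force: [-0.5, 0.7, -0.4]
finger_gap: -0.0001
```

```bash
python3 -m handwheel '{"claw":[-1,-1,-1,-1],"travel":[[-0.06,0,0],[-0.12,0,0],[-0.18,0,0],[-0.24,0,0]],"delta_rot":[[0,0,0],[0,0,0],[0,0,0],[0,0,0]]}'
python3 -m handwheel '{"claw":[-1,-1,-1],"travel":[[-0.05,0,0],[-0.1,0,0],[-0.15,0,0]],"delta_rot":[[0,0,0],[0,0,0],[0,0,0]]}'
```

```text
time: 28.18
tcp_pos: [0.5812, -0.048, 0.0479]
tcp_rot: [[-0.083, 0.997, -0.0], [0.997, 0.083, 0.001], [0.001, -0.0, -1.0]]
force: [-0.2, 3.3, 1.6]
finger_gap: 0.0
time: 28.43
tcp_pos: [0.5812, -0.0482, 0.0479]
tcp_rot: [[-0.082, 0.997, -0.0], [0.997, 0.082, 0.003], [0.003, -0.0, -1.0]]
force: [-0.1, 9.4, 2.1]
finger_gap: 0.0001
```

```bash
python3 -m handwheel '{"claw":[-1,-1,-1,-1],"travel":[[-0.04,0,0],[-0.07,0,0],[-0.07,0,0],[-0.07,0,0]],"delta_rot":[[0,0,0],[0,0,0],[0,0,0],[0,0,0]]}'
python3 -m handwheel '{"claw":[-1,-1,-1,-1,-1,-1,-1,-1,-1,-1,-1,-1],"travel":[[0,0,0],[0,0,0],[0,0,0],[0,0,0],[0,0,0],[0,0,0],[0,0,0],[0,0,0],[0,0,0],[0,0,0],[0,0,0],[0,0,0]],"delta_rot":[[0,0,0],[0,0,0],[0,0,0],[0,0,0],[0,0,0],[0,0,0],[0,0,0],[0,0,0],[0,0,0],[0,0,0],[0,0,0],[0,0,0]]}'
```

```text
time: 28.77
tcp_pos: [0.5812, -0.0483, 0.0478]
tcp_rot: [[-0.082, 0.997, -0.001], [0.997, 0.082, 0.003], [0.004, -0.0, -1.0]]
force: [-0.2, 10.1, 1.8]
finger_gap: 0.0
time: 29.77
tcp_pos: [0.5813, -0.0483, 0.0479]
tcp_rot: [[-0.082, 0.997, -0.001], [0.997, 0.082, 0.003], [0.003, -0.0, -1.0]]
force: [0.4, 8.8, 1.7]
finger_gap: -0.0004
```

This is a bit low (9–10 N), so I add to it and hold again.

```bash
python3 -m handwheel '{"claw":[-1,-1,-1],"travel":[[-0.04,0,0],[-0.08,0,0],[-0.08,0,0]],"delta_rot":[[0,0,0],[0,0,0],[0,0,0]]}'
python3 -m handwheel '{"claw":[-1,-1,-1,-1,-1,-1,-1,-1,-1,-1,-1,-1],"travel":[[0,0,0],[0,0,0],[0,0,0],[0,0,0],[0,0,0],[0,0,0],[0,0,0],[0,0,0],[0,0,0],[0,0,0],[0,0,0],[0,0,0]],"delta_rot":[[0,0,0],[0,0,0],[0,0,0],[0,0,0],[0,0,0],[0,0,0],[0,0,0],[0,0,0],[0,0,0],[0,0,0],[0,0,0],[0,0,0]]}'
```

```text
time: 30.02
tcp_pos: [0.5813, -0.0483, 0.0479]
tcp_rot: [[-0.082, 0.997, -0.001], [0.997, 0.082, 0.005], [0.005, -0.0, -1.0]]
force: [-0.0, 12.1, 2.1]
finger_gap: 0.0001
time: 31.02
tcp_pos: [0.5813, -0.0483, 0.0479]
tcp_rot: [[-0.082, 0.997, -0.001], [0.997, 0.082, 0.005], [0.005, -0.0, -1.0]]
force: [0.7, 12.1, 2.3]
finger_gap: 0.0001
```

Held at 12.1 N for 1 s. I back off, lift and repeat the rim measurement from the same viewpoint.

```bash
python3 -m handwheel '{"claw":[-1,-1,-1,-1,-1,-1,-1,-1,-1,-1,-1],"travel":[[0,0,0],[0,0,0],[0.4,0,0],[1.2,0,0],[2.5,0,0],[2.5,0,-3],[2.5,0,-6.5],[2.5,0,-10],[2.5,0,-13.5],[2.5,0,-17.6],[2.5,0,-17.6]],"delta_rot":[[0,0,0],[0,0,0],[0,0,0],[0,0,0],[0,0,0],[0,0,0],[0,0,0],[0,0,0],[0,0,0],[0,0,0],[0,0,0]]}'
python3 -m handwheel '{"claw":[-1,-1,-1,-1,-1,-1,-1,-1],"travel":[[-3,-1.8,0],[-6,-3.6,0],[-9,-5.4,0],[-12,-7.2,0],[-13.2,-8,0],[-13.2,-8,0],[-13.2,-8,0],[-13.2,-8,0]],"delta_rot":[[0,0,0],[0,0,0],[0,0,0],[0,0,0],[0,0,0],[0,0,0],[0,0,0],[0,0,0]]}'
python3 prof.py
```

```text
time: 31.93
tcp_pos: [0.5845, -0.0263, 0.2339]
tcp_rot: [[-0.083, 0.996, 0.016], [0.997, 0.083, -0.002], [-0.003, 0.016, -1.0]]
force: [1.0, 0.7, 1.9]
finger_gap: -0.0002
time: 32.6
tcp_pos: [0.5109, -0.1639, 0.2238]
tcp_rot: [[-0.083, 0.997, 0.0], [0.997, 0.083, 0.0], [0.0, 0.0, -1.0]]
force: [-0.3, 0.5, 0.2]
finger_gap: -0.0003
18 rear [67, 67, 85, 113, 120, 126, 188, 245, 255, 255, 255, 255, 255, 255, 255, 255]
18 front [246, 246, 245, 245, 246, 246, 248, 252, 255, 255, 255, 254, 253, 253, 253, 253, 252, 252, 252, 252, 246, 236, 219, 148, 125, 126, 125, 123, 125, 125, 125, 129]
10 rear [65, 71, 92, 114, 119, 130, 190, 250, 255, 255, 255, 255, 255, 255, 255, 255]
10 front [117, 119, 119, 120, 118, 120, 153, 220, 254, 255, 255, 254, 253, 253, 253, 252, 252, 252, 252, 252, 252, 249, 202, 149, 129, 127, 127, 125, 125, 125, 127, 128]
0 rear [48, 52, 85, 106, 110, 113, 166, 252, 254, 254, 255, 254, 254, 255, 255, 255]
0 front [117, 119, 121, 119, 117, 119, 136, 219, 251, 255, 254, 253, 252, 252, 252, 252, 252, 251, 251, 251, 251, 246, 202, 150, 124, 120, 119, 120, 121, 117, 121, 124]
-10 rear [47, 54, 79, 102, 109, 120, 185, 243, 254, 254, 254, 254, 254, 254, 254, 254]
-10 front [119, 120, 121, 119, 119, 120, 137, 225, 251, 255, 254, 253, 252, 252, 252, 252, 251, 251, 251, 251, 251, 249, 197, 146, 124, 121, 121, 123, 122, 120, 120, 124]
guide [254, 253, 252, 193, 141, 129, 128, 126, 128, 128, 130, 130]
pose [[0.9965, 0.0808, 0.0224, 0.5056], [0.0838, -0.9608, -0.2643, -0.0982], [0.0001, 0.2652, -0.9642, 0.3407], [0.0, 0.0, 0.0, 1.0]]
```

Relative to the stop's own edge, the box rim has moved forward by 1.8–2.2 mm. It now sits at least as far forward as at the first seating. The cap's contact position is unchanged, so the arm is fully closed. I hand in.

```bash
python3 -c "
from rig import bot
s=bot.read_state();print(s['time'],s['force']);print(bot.hand_in())"
```

```text
32.65 [-0.04148693  0.57844962 -0.08501361]
the job is handed in; nothing more can be done
None
```

The box is home against the end stop with the swing arm clamped on it, and I handed in at 32.7 s with the robot clear of everything.

**What I did**
- I pushed the box along the track to the stop, using about 9 N at most.
- I pushed the arm by its cap along its arc, at about 10.5 N at most, until it snapped over. I then bedded it at about 12.5 N for just over a second.
- A check from behind suggested the snap had dragged the box 1–1.6 mm back off the stop. A first corrective push of about 16 N did not move it.
- A second push with the flat side of the fingers slid it forward at 5–9 N. It then stalled firmly at about 16 N, so it was on the stop.
- I bedded the cap again at 12.1 N for over a second.

**Last checks**
- The box's rim is 1.8–2.2 mm farther forward, relative to the stop, than before the correction. It sits at least as far forward as after the first push, so that first push may have been slightly short.
- The cap's contact position was the same before and after the correction, so the arm is still fully closed. The last picture I could view, taken before the correction, showed it parallel to the track.

**Doubts**
- Touch and vision disagreed on how far the box had slipped back (1.6 mm against 0.8 mm).
- The correction and second bedding came after the snap, so they fall outside the strict order asked.
- I read forces only at the end of each move, so brief peaks in between were not seen.
- I checked the loose grey box by comparing pictures after the first bedding; it had not moved. I did not check the other objects that way, though nothing touched them as far as I saw.

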